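# Hold the microscope focus bracket over its pillar

### The job

Pick up the stereo microscope's loose focus bracket by its balance point on the neck, lift it level off the counter and carry it level to the stand. Finish while still holding it, quite still and level, a couple of centimetres above the top of the pillar, with the collar's bore centred over the pillar and the ring over the round stage disc, so that a colleague can guide it down. Do not knock the stand or disturb the other things on the counter.

Things in the scene. Friction and masses are not known exactly. Their poses are not given: they have to be found in the camera images.
- focus_bracket: Loose focus bracket of a stereo microscope: grey casting 266 mm long, about 0.7 kg, lying flat. Origin: centre of the collar's bore at the underside; x runs along it from collar to ring, y across, z up. The collar end is heavy: it balances at x = 57 mm, not at mid-length (79 mm). Plain neck, the place to grip: x 26 to 101 mm, 24 mm wide, from 8 to 40 mm above the underside.
- balance_point (a point): Balance point (centre of mass) of the focus bracket, inside the neck: 57 mm from the bore's axis towards the ring (31 mm clear of the collar's outside), 24 mm above the underside. Axes as the focus bracket's.
- collar_bore (a point): Centre of the collar's bore at the underside (same as the focus bracket's origin and axes). The round collar is 52 mm in diameter and 52 mm high, with a through bore of 30 mm; a black clamp screw sticks out behind it to x = -54 mm.
- ring_centre (a point): Centre of the focus bracket's ring at its underside, 168 mm from the bore; ring outer diameter 88, inner 76, 20 mm high. Between neck and ring is the focus block, x 101 to 131 mm, 50 mm high, with a black knob of diameter 36 mm on each side (80 mm over both, centred at x = 114 mm). Undersides of collar, block and ring are level.
- stand: Microscope stand, fixed to the counter: grey foot 280 mm (x) by 190 mm (y), top face 22 mm above the counter, steel pillar at x = +100 mm, white stage disc at x = -68 mm, both on the centre line. Origin: centre of the foot at counter height; x from stage disc towards pillar, z up. The mounted focus bracket's x axis is the reverse of the stand's x axis.
- pillar_top (a point): Centre of the top face of the bright steel pillar (diameter 28 mm), 200 mm above the counter. Axes as the stand's.
- stage_centre (a point): Centre of the white stage disc (diameter 94 mm, dark rim), 24 mm above the counter, 168 mm from the pillar's axis. Axes as the stand's.
- viewing_head: Bystander: the microscope's white viewing head with two black eyepieces slanting up at one side, standing loose on the counter, body diameter 75 mm, about 140 mm high over the eyepieces. Origin: centre of its underside.
- slide_box: Bystander: flat slide box, blue with a white lid, 82 x 140 x 35 mm, loose. Origin: centre of its underside.
- oil_bottle: Bystander: small amber bottle of immersion oil with a white cap, diameter 34 mm, 85 mm high, loose. Origin: centre of its underside.

How it is judged:
On the way:
1. the focus bracket is lifted level, clear of the counter, gripped on the neck at its balance point (height (world z) of focus_bracket above 0.03 m and angle between focus_bracket's own z axis and vertical below 0.12 rad and contact force between the fingers and focus_bracket above 1 N and x of the grasp point in the frame of focus_bracket between 0.039 and 0.075 m), for 0.2 s.
At the end, for the whole second after the job is handed in: Held only by the gripper, within 18 mm of its balance point along the neck; collar underside 8 to 45 mm above the pillar top, bore within 8 mm sideways of the pillar axis, ring centre within 15 mm sideways of the stage disc centre, level within 4 degrees, still, not touching the stand (contact force between the fingers and focus_bracket above 1 N and x of the grasp point in the frame of focus_bracket between 0.039 and 0.075 m and horizontal distance between collar_bore and pillar_top below 0.008 m and horizontal distance between ring_centre and stage_centre below 0.015 m and z of collar_bore in the frame of pillar_top between 0.008 and 0.045 m and angle between focus_bracket's own z axis and vertical below 0.07 rad and linear speed of focus_bracket below 0.02 m/s and angular speed of focus_bracket below 0.15 rad/s and contact force between focus_bracket and stand below 0.2 N); the arm keeps its last pose, push and grip.
It fails at once if the focus bracket tips more than 14 degrees from level (angle between focus_bracket's own z axis and vertical above 0.25 rad).
It fails at once if the stand is knocked (over 3 N) by the focus bracket or the robot (contact force between any of focus_bracket, the arm, the fingers and stand above 3 N).
It fails at once if the viewing head, slide box or oil bottle is pushed more than 20 mm (distance of any of viewing_head, slide_box, oil_bottle from where it was at the start of the episode above 0.02 m).
It also fails if it takes over 54 s, if anything falls off the work surface, if the arm or the gripper's body presses on something with over 40 N, if the wrist force passes 120 N, or if a joint passes its speed limit or range.

### The arm

A 6-joint arm with a two-finger parallel gripper is mounted at the origin on the work surface. World frame = base frame: x ahead of the robot, y to its left, z up, the work surface at z = 0. Lengths are in m, angles in rad, forces in N, time in s.
With the tool pointing down it reaches from about 0.325 to 0.9 m from the base axis. Payload 3.5 kg.
Tool frame: the origin (TCP) lies at the very end of the fingers, on their centre line; the grasp point (between the pads) lies 19 mm behind it; z points along the fingers, y is the line along which they close (so a half turn about z gives the same grasp; the last joint's range is limited). The gripper opens to 85 mm and grips with 20 to 120 N. Pads are 22 mm wide; open, the fingers measure 114 mm over their backs; the gripper's body (76 mm by 85 mm) begins 54 mm behind the grasp point. The pads swing forward as they close: fully open they stand 13 mm farther back than shut.
Start: joints at [-1.277, 0.276, -0.026, 1.268, 0, 1.467], TCP at [0.242, -0.576, 0.231] pointing down, gripper open.
Joint ranges: [-3.12, 3.12], [-0.85, 1.88], [-1.08, 1.24], [-1.95, 2.15], [-1.57, 1.53], [-3.14, 3.14]. Speed limits (rad/s): [2.57, 2.57, 3.14, 3.14, 3.14, 3.14].

### API

Orientations are given as a rotation vector (axis times angle).
In Python, from workcell import manip, imaging, nets gives the robot as it stands.
- The arm moves only by the shell command python3 -m inch 'ROWS' [FORCE]. ROWS is JSON, a list of rows, each a list of 7 numbers: the shift along the tool's x, y, z in mm, then the turn, a rotation vector about the tool's x, y, z in degrees, then the closure, from 0 (fully open) to 1 (shut). A call has 1 to 8 rows; each row is the pose to reach, as a shift and turn from the pose commanded when the call began, along the tool's axes at that moment; what a row does not reach only later rows make up. A row lasts 1/8 s, in which the tool goes at most 62.5 mm and 10.7 degrees, less where a joint would pass 70% of its speed; a pose out of reach is approached as far as the arm can. A call with a gripper value outside its range is refused whole. The fingers move at their own pace and stop on an object; FORCE is the grip in N (left out, the last holds). Time passes only in rows, so rows that repeat a pose let the fingers close. It gives the time, the measured TCP pose, the force, the opening and the grip force at its end, in the units of the state.
- manip.sense(): the state, without advancing time (a new reading comes with each control period).
- imaging.get_image(name): name is "scene" or "top" or "wrist"; returns a dict with "color" (420x560x3 uint8, red, green, blue), "z_map" (420x560 float32, m along the optical axis (not along the pixel's ray), 0 where there is no reading), "intrinsics" (3x3 intrinsics, pixels), "rvec" (rotation vector, rad) and "tvec" (3), from world to camera coordinates, as OpenCV has them. Camera axes: x right, y down, z forward; pixel columns grow to the right and rows downward; lengths in m; the calibration is good to about 2 mm. A picture is of the moment at which its call begins.
- manip.hand_in(): hands the job in; it is judged then, once.
Trained networks look in a picture, given as the dict that the camera call returned (one of the last four; its "shot" number tells which), for a name from the list of things; names that differ only in an ending like _2 or _b are one class to them, and where a whole thing is asked for, a point or a joint stands for the part that bears it (a point fixed in the world has none). Each returns a list of dicts, best first, with "confidence" (0 to 1); they miss things now and then, are a little off and sometimes report something else, mostly with a low value. They report only what shows in the picture. A call takes as long as a camera call.
- nets.masks_of(picture, thing): "region" (420x560 bool, what is visible of it).
- nets.mark_of(picture, thing): "location" ([x, y, z] in m, in world coordinates, good to about 4 mm: a listed point, or the origin of a listed thing).
The state is a dict: "clock": time; "qpos": joint angles; "joint_velocities": joint speeds; "joint_torque": joint torques, N m; "tool_pos": TCP position; "eef_rot": TCP orientation; "contact_force": force on the tool from outside, world axes, zero at the start; "torque": the same for the moment, N m; "opening": finger opening in m; "grip_force": force on a finger pad.
Only numpy, scipy, OpenCV 4.12 (cv2) and the standard library are available. Lean on these libraries where they do the work, as an engineer would, in place of code of your own. Each camera call takes 0.05 s, during which the arm holds its last target. There are 200 camera calls.

## Working session

There is one attempt and no reset: what is moved stays moved. The work goes in short steps, Python scripts to look and compute and a shell command to move; the robot and the scene stay as the last step left them, time stands still between calls to the robot, and variables do not carry over. Pictures are saved under pics/ and viewed, at most 10 in all, crops included, and the job is handed in when it is done.

```bash
mkdir -p pics; cat > h.py <<'E'
import numpy as np, cv2
from workcell import manip, imaging, nets
from scipy.spatial.transform import Rotation as R
np.set_printoptions(precision=4,suppress=True)
def pts(p):
    """world coords per pixel"""
    K=p["intrinsics"];z=p["z_map"];v,u=np.indices(z.shape)
    c=np.stack([(u-K[0,2])/K[0,0]*z,(v-K[1,2])/K[1,1]*z,z],-1)
    M=R.from_rotvec(np.ravel(p["rvec"])).as_matrix()
    return (c-np.ravel(p["tvec"]))@M
def save(p,n): cv2.imwrite(f"pics/{n}.png",p["color"][...,::-1])
E
python3 - <<'E'
from h import *
s=manip.sense();print(s["clock"],s["tool_pos"],s["eef_rot"],s["opening"])
ims=[]
for n in("scene","top"):
    p=imaging.get_image(n);ims.append(p["color"])
    for t in("focus_bracket","balance_point","ring_centre","stand","pillar_top","stage_centre","viewing_head","slide_box","oil_bottle"):
        r=nets.mark_of(p,t); print(n,t,[(np.array(a["location"]),round(a["confidence"],2)) for a in r[:2]])
for n,i in zip(("s0","t0"),ims): cv2.imwrite(f"pics/{n}.png",i[...,::-1])
E
```

```text
0.0 [ 0.2413 -0.5757  0.2301] [-3.0777 -0.6188  0.0003] 0.08482798377313319
scene focus_bracket [(array([ 0.4839,  0.2484, -0.0029]), 0.91), (array([0.4261, 0.2517, 0.0243]), 0.4)]
scene balance_point [(array([0.4269, 0.2507, 0.0239]), 0.78)]
scene ring_centre [(array([ 0.3197,  0.2518, -0.0028]), 0.73)]
scene stand [(array([ 0.5087, -0.25  , -0.0001]), 0.93)]
scene pillar_top [(array([ 0.5996, -0.2748,  0.2022]), 0.74)]
scene stage_centre [(array([ 0.438 , -0.2334,  0.0213]), 0.68), (array([ 0.4832,  0.2442, -0.001 ]), 0.63)]
scene viewing_head [(array([ 0.7791, -0.13  ,  0.0007]), 0.93)]
scene slide_box [(array([ 0.7678,  0.1273, -0.0018]), 0.65)]
scene oil_bottle [(array([ 0.7254, -0.0087,  0.0009]), 0.74)]
top focus_bracket [(array([0.4854, 0.246 , 0.0005]), 0.92)]
top balance_point [(array([0.4253, 0.248 , 0.0227]), 0.63)]
top ring_centre [(array([ 0.3142,  0.2533, -0.0015]), 0.72)]
top stand []
top pillar_top [(array([ 0.6044, -0.2756,  0.2015]), 0.7)]
top stage_centre [(array([ 0.4423, -0.234 ,  0.021 ]), 0.85)]
top viewing_head [(array([ 0.7742, -0.1319, -0.0021]), 0.98)]
top slide_box [(array([0.769 , 0.1253, 0.    ]), 0.76)]
top oil_bottle [(array([ 0.7249, -0.007 , -0.0021]), 0.56)]
```

View pics/s0.png

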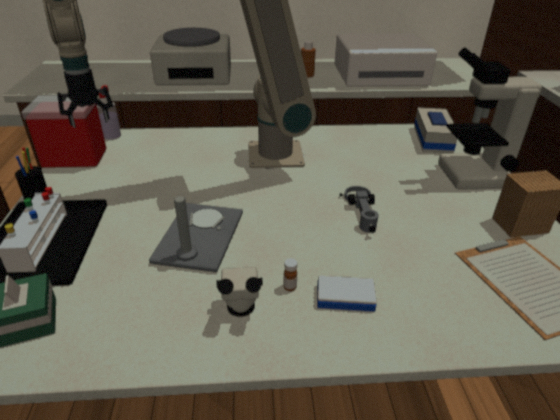

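View pics/t0.png

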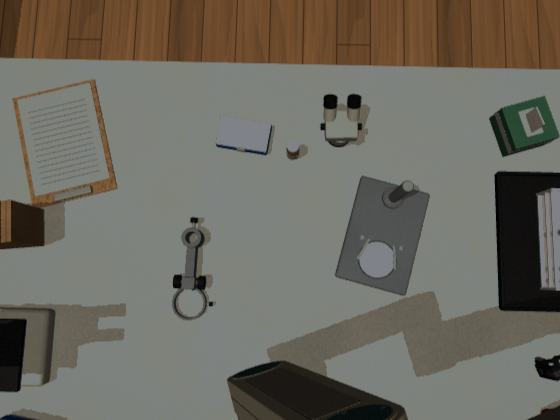

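The pictures agree with the networks: the bracket is at top view (192,260) with its ring towards the robot, the pillar at (405,187) and the stage disc at (377,259). The viewing head, oil bottle and slide box stand behind. I'll refine the positions with depth.

```bash
cat > m.py <<'E'
from h import *
for n in("top","scene"):
    p=imaging.get_image(n);P=pts(p);z=P[...,2]
    box=lambda x0,x1,y0,y1,a,b:P[(P[...,0]>x0)&(P[...,0]<x1)&(P[...,1]>y0)&(P[...,1]<y1)&(z>a)&(z<b)]
    def circ(q): c,r=cv2.minEnclosingCircle(q[:,:2].astype(np.float32)); return np.array(c),r
    q=box(.45,.53,.2,.3,.046,.058); print(n,"collar top",len(q),circ(q) if len(q) else 0, np.median(q[:,2]) if len(q) else 0)
    q=box(.26,.345,.2,.3,.014,.026); print(" ring",circ(q))
    q=box(.385,.45,.2,.3,.034,.046); print(" neck",len(q),q.mean(0),np.ptp(q,0)); 
    if len(q)>5:
        f=np.polyfit(q[:,0],q[:,1],1);print(" neck slope deg",np.degrees(np.arctan(f[0])),"y@.427",np.polyval(f,.427))
    q=box(.55,.65,-.33,-.22,.192,.21); print(" pillar",len(q),circ(q) if len(q) else 0,np.median(q,0))
    q=box(.3,.75,-.42,-.1,.014,.03); r=cv2.minAreaRect(q[:,:2].astype(np.float32)); print(" foot",r)
    q=box(.55,.65,-.33,-.22,.06,.18); print(" shaft",len(q),q.mean(0) if len(q) else 0)
    print(" table z",np.median(box(.5,.65,0,.1,-.02,.02)[:,2]))
E
python3 m.py
```

```text
top collar top 214 (array([0.4824, 0.2473]), 0.028634805232286453) 0.05189972140501492
 ring (array([0.318 , 0.2481]), 0.047918956726789474)
 neck 254 [0.4155 0.2495 0.04  ] [0.0645 0.0765 0.0119]
 neck slope deg -2.4336108040404105 y@.427 0.24898409864840834
 pillar 120 (array([ 0.6035, -0.2743]), 0.014414449222385883) [ 0.602  -0.2742  0.2002]
 foot ((0.5463763475418091, -0.21532590687274933), (0.2791270315647125, 0.3395141065120697), 75.68680572509766)
 shaft 150 [ 0.5972 -0.2672  0.1223]
 table z 0.00046883105738051555
scene collar top 130 (array([0.4864, 0.245 ]), 0.029254242777824402) 0.05049672523009735
 ring (array([0.3112, 0.2469]), 0.04552390053868294)
 neck 110 [0.4085 0.2472 0.0391] [0.0597 0.0775 0.0113]
 neck slope deg -6.380804049661849 y@.427 0.24513995804212504
 pillar 74 (array([ 0.6061, -0.2768]), 0.014036272652447224) [ 0.6095 -0.2767  0.1987]
 foot ((0.507381021976471, -0.25243330001831055), (0.19050133228302002, 0.2863057553768158), 75.87232971191406)
 shaft 423 [ 0.6138 -0.2757  0.1217]
 table z -0.0005826309096868328
```

```bash
cat > g.py <<'E'
from h import *
import sys
x,y,z,yaw=map(float,sys.argv[1:5])
s=manip.sense();T=R.from_rotvec(s["eef_rot"]);p=np.array(s["tool_pos"])
a=np.radians(yaw);G=R.from_matrix(np.array([[np.cos(a),np.sin(a),0],[np.sin(a),-np.cos(a),0],[0,0,-1.]]))
print("t",s["clock"],"pos",p,"yaw",np.degrees(np.arctan2(*T.as_matrix()[[1,0],0])),"shift mm",T.inv().apply(np.array([x,y,z])-p)*1000,"turn deg",np.degrees((T.inv()*G).as_rotvec()))
print("F",np.array(s["contact_force"]),"grip",s["grip_force"],"open",s["opening"],"q",np.array(s["qpos"]))
E
python3 g.py 0.34 -0.16 0.23 100; python3 g.py 0.428 0.248 0.17 178.4
```

```text
t 1.1 pos [ 0.2415 -0.5764  0.2313] yaw 22.731945444661434 shift mm [ 251.7546 -346.0333    1.3202] turn deg [ -0.0017  -0.0007 -77.2681]
F [ 0.2168  0.0935 -0.2269] grip 0.0 open 0.08534691329395584 q [-1.2774  0.2764 -0.0264  1.268  -0.      1.4674]
t 1.1 pos [ 0.2415 -0.5764  0.2313] yaw 22.731945444661434 shift mm [ 490.579  -688.3343   61.3279] turn deg [  -0.0011   -0.0021 -155.6681]
F [ 0.2168  0.0935 -0.2269] grip 0.0 open 0.08534691329395584 q [-1.2774  0.2764 -0.0264  1.268  -0.      1.4674]
```

```bash
python3 -m inch '[[20,-27,0,0,0,-6,0],[53,-73,0,0,0,-16,0],[86,-118,0,0,0,-26,0],[119,-164,0,0,0,-36,0],[152,-210,0,0,0,-46,0],[185,-255,0,0,0,-56,0],[218,-300,0,0,0,-66,0],[252,-346,0,0,0,-76,0]]'; python3 g.py 0.428 0.248 0.17 178.4
```

```text
clock: 2.1
tool_pos: [0.3405, -0.1584, 0.2317]
eef_rot: [2.039, 2.388, 0.001]
contact_force: [0.1, -0.0, -0.2]
opening: 0.0856
grip_force: 0.0
t 2.1 pos [ 0.3405 -0.1584  0.2317] yaw 99.01600739462111 shift mm [387.7586 150.0463  61.5128] turn deg [  0.024    0.0906 -79.3839]
F [ 0.0803 -0.0206 -0.173 ] grip 0.0 open 0.08564969102460515 q [-0.6083 -0.1822 -0.5092  1.2423  0.0002  0.8051]
```

```bash
python3 -m inch '[[54,21,8,0,0,-10,0],[108,42,16,0,0,-20,0],[162,63,24,0,0,-30,0],[216,84,32,0,0,-40,0],[270,104,42,0,0,-50,0],[324,125,52,0,0,-60,0],[370,143,60,0,0,-70,0],[388,150,61,0,0,-79.4,0]]'; python3 -m inch '[[0,0,0,0,0,0,0],[0,0,0,0,0,0,0]]' >/dev/null; python3 g.py 0.428 0.248 0.17 178.4
python3 - <<'E'
from h import *
p=imaging.get_image("wrist");save(p,"w0")
for t in("focus_bracket","balance_point","ring_centre"):
    print(t,[(np.array(a["location"]),round(a["confidence"],2)) for a in nets.mark_of(p,t)[:2]])
P=pts(p);z=P[...,2]
q=P[(z>.03)&(z<.043)&(P[...,0]>.39)&(P[...,0]<.455)&(abs(P[...,1]-.248)<.025)]
for x in np.arange(.39,.46,.01):
    y=q[abs(q[:,0]-x)<.005,1]
    if len(y):print(x,len(y),np.percentile(y,[1,50,99]))
E
```

```text
clock: 3.1
tool_pos: [0.4296, 0.2489, 0.1698]
eef_rot: [-0.038, -3.141, -0.0]
contact_force: [-0.3, -0.2, 0.6]
opening: 0.0854
grip_force: 0.0
t 3.35 pos [0.4293 0.2457 0.1704] yaw 178.00051423449642 shift mm [1.3481 2.2275 0.352 ] turn deg [-0.0291 -0.0188 -0.3995]
F [ 0.4156 -0.8322 -0.5699] grip 0.0 open 0.08549066805502202 q [ 0.3893  0.0886 -0.3879  1.0948 -0.0003  0.4242]
focus_bracket [(array([ 0.4801,  0.2472, -0.0025]), 0.63)]
balance_point [(array([0.4346, 0.2505, 0.0215]), 0.76)]
ring_centre []
0.39 202 [0.2406 0.252  0.2635]
0.4 404 [0.2402 0.2518 0.2634]
0.41000000000000003 394 [0.2397 0.2515 0.2632]
0.42000000000000004 392 [0.2393 0.2511 0.263 ]
0.43000000000000005 366 [0.2397 0.2509 0.2628]
0.44000000000000006 364 [0.2393 0.2506 0.2626]
0.45000000000000007 358 [0.2388 0.2509 0.2624]
```

View pics/w0.png

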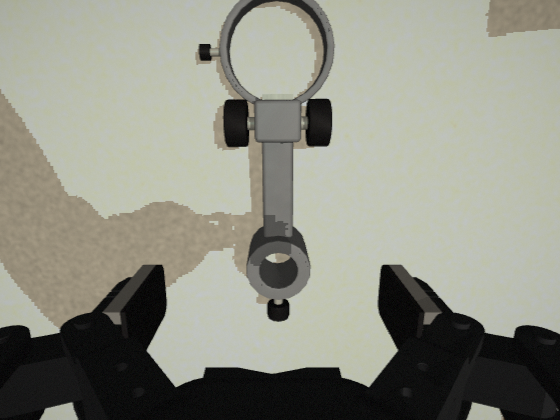

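Wrist view: the neck runs from (278,140) to (278,235), straight and between the open fingers, so the yaw is right. The neck lies about 178.8° at y≈0.250. Descending.

```bash
python3 g.py 0.4275 0.250 0.008 178.7; python3 -m inch '[[1,2,20,0,0,-0.7,0],[1,4,50,0,0,-0.7,0],[1,4,80,0,0,-0.7,0],[1,4,110,0,0,-0.7,0],[1,4,135,0,0,-0.7,0],[1,4,152,0,0,-0.7,0],[1,4,162,0,0,-0.7,0],[1,4,162,0,0,-0.7,0]]' ; python3 g.py 0.4275 0.250 0.008 178.7
```

```text
t 3.55 pos [0.4295 0.2455 0.1705] yaw 178.00846913204552 shift mm [  2.2109   4.4662 162.5121] turn deg [-0.0012  0.0118 -0.6915]
F [-0.6827 -0.0071  0.1698] grip 0.0 open 0.08536246987267662 q [ 0.3885  0.0881 -0.3881  1.0944 -0.0001  0.4233]
clock: 4.55
tool_pos: [0.4283, 0.2498, 0.008]
eef_rot: [-0.033, -3.14, 0.001]
contact_force: [0.8, -0.3, 0.6]
opening: 0.0854
grip_force: 0.0
t 4.55 pos [0.4283 0.2498 0.008 ] yaw 178.78668560506117 shift mm [ 0.8119  0.15   -0.0322] turn deg [-0.0298 -0.061   0.0867]
F [ 0.7561 -0.2578  0.5928] grip 0.0 open 0.08540166423277835 q [ 0.3976  0.2837 -0.5542  0.7341 -0.      0.4188]
```

Gripping.

```bash
python3 -m inch '[[0,0,0,0,0,0,0.4],[0,0,0,0,0,0,0.6],[0,0,0,0,0,0,0.8],[0,0,0,0,0,0,0.9],[0,0,0,0,0,0,1],[0,0,0,0,0,0,1],[0,0,0,0,0,0,1],[0,0,0,0,0,0,1]]' 90; python3 - <<'E'
from h import *
p=imaging.get_image("wrist");save(p,"w1")
P=pts(p);z=P[...,2]
q=P[(z>.046)&(z<.056)&(P[...,0]>.45)&(P[...,0]<.53)&(abs(P[...,1]-.25)<.04)]
if len(q):print(cv2.minEnclosingCircle(q[:,:2].astype(np.float32)),len(q))
E
python3 g.py 0.4275 0.250 0.05 178.7
```

```text
clock: 5.55
tool_pos: [0.4293, 0.2504, 0.009]
eef_rot: [0.032, 3.14, -0.0]
contact_force: [-1.0, -1.2, 5.4]
opening: 0.0229
grip_force: 89.9
t 5.6 pos [0.4293 0.2504 0.009 ] yaw 178.8296996488653 shift mm [  1.7138  -0.4205 -40.9864] turn deg [-0.0114  0.062   0.1297]
F [-0.5974 -0.3421  5.6583] grip 89.86695170402527 open 0.022851695205552344 q [ 0.3982  0.2825 -0.5528  0.7346 -0.0006  0.4187]
```

View pics/w1.png

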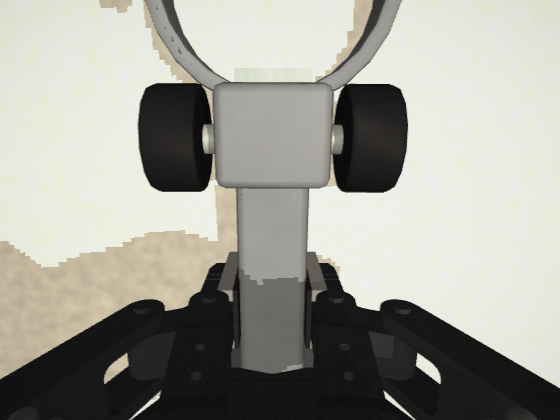

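The neck is clamped at (273,290), with the focus block well clear at (273,135). Lifting.

```bash
python3 -m inch '[[0,0,-4,0,0,0,1],[0,0,-10,0,0,0,1],[0,0,-18,0,0,0,1],[0,0,-28,0,0,0,1],[0,0,-38,0,0,0,1],[0,0,-46,0,0,0,1],[0,0,-50,0,0,0,1],[0,0,-50,0,0,0,1]]'; python3 g.py 0.4275 0.250 0.05 178.7; cat > b.py <<'E'
from h import *
# bracket pose in tool frame from wrist depth
s=manip.sense();p=imaging.get_image("wrist")
T=R.from_rotvec(s["eef_rot"]);Q=T.inv().apply((pts(p)-np.array(s["tool_pos"])).reshape(-1,3)).reshape(420,560,3)*1000
m=np.zeros((420,560),bool); m[90:180,222:325]=True
q=Q[m&(p["z_map"]>0)]; zt=np.median(q[:,2]); q=q[abs(q[:,2]-zt)<5]
f=np.linalg.lstsq(np.c_[q[:,:2],np.ones(len(q))],q[:,2],rcond=None)[0]
print("block top tool z",zt,"tilt deg (pitch,roll)",np.degrees(np.arctan(f[:2])),"x range",np.percentile(q[:,0],[.5,99.5]),"y range",np.percentile(q[:,1],[.5,99.5]))
n=Q[200:260,235:312].reshape(-1,3);n=n[abs(n[:,2]-np.median(n[:,2]))<5];f=np.polyfit(n[:,0],n[:,2],1);print("neck z",np.median(n[:,2]),"pitch",np.degrees(f[0]))
print("block xfar/near ->grasp x in bracket", 101-np.percentile(q[:,0],.5),131-np.percentile(q[:,0],99.5))
E
python3 b.py
```

```text
clock: 6.6
tool_pos: [0.429, 0.2505, 0.0587]
eef_rot: [0.032, 3.141, 0.001]
contact_force: [-1.1, -0.5, -6.6]
opening: 0.0226
grip_force: 88.4
t 6.6 pos [0.429  0.2505 0.0587] yaw 178.83579692230714 shift mm [ 1.4847 -0.5181  8.7062] turn deg [0.019  0.0426 0.1358]
F [-1.115  -0.5313 -6.6307] grip 88.36192488670349 open 0.022567107804028673 q [ 0.3983  0.2118 -0.5114  0.8467 -0.      0.4186]
block top tool z -40.84479938217096 tilt deg (pitch,roll) [ 0.0406 -0.0216] x range [46.9384 71.3928] y range [-12.9152  15.7771]
neck z -30.71999472511081 pitch -0.3328421716033336
block xfar/near ->grasp x in bracket 54.06159379806327 59.60723552765603
```

Held level at about 56 mm from the bore, underside 9 mm below TCP. Raising further.

```bash
python3 -m inch '[[0,0,-10,0,0,0,1],[0,0,-35,0,0,0,1],[0,0,-70,0,0,0,1],[0,0,-110,0,0,0,1],[0,0,-150,0,0,0,1],[0,0,-185,0,0,0,1],[0,0,-208,0,0,0,1],[0,0,-215,0,0,0,1]]'; python3 g.py 0.549 -0.2613 0.272 165.8
```

```text
clock: 7.65
tool_pos: [0.4294, 0.2507, 0.2753]
eef_rot: [0.032, 3.138, 0.002]
contact_force: [0.2, 1.2, -8.4]
opening: 0.0231
grip_force: 89.0
t 7.65 pos [0.4294 0.2507 0.2753] yaw 178.8361425270629 shift mm [-129.9163 -509.4872    2.9467] turn deg [ 0.0978  0.1601 13.0362]
F [ 0.2276  1.2034 -8.4218] grip 89.03753399848938 open 0.023052537320323824 q [ 0.3983  0.0252 -0.2285  1.3138  0.0001  0.4186]
```

```bash
python3 -m inch '[[-3,-10,0,0,0,0.2,1],[-9,-34,0,0,0,1,1],[-18,-70,0,0,0,2,1],[-28,-110,0,0,0,3,1],[-38,-150,0,0,0,4,1],[-48,-190,0,0,0,5,1],[-56,-222,0,0,0,5.7,1],[-61,-240,0,0,0,6,1]]'; python3 g.py 0.549 -0.2613 0.272 165.8
```

```text
clock: 8.65
tool_pos: [0.4838, 0.0073, 0.2715]
eef_rot: [-0.2, -3.132, 0.0]
contact_force: [-0.1, -0.3, -6.9]
opening: 0.023
grip_force: 89.3
t 8.65 pos [0.4838 0.0073 0.2715] yaw 172.6975736894159 shift mm [ -98.7945 -258.1153   -0.7578] turn deg [-0.0311 -0.1928  6.8976]
F [-0.1187 -0.2789 -6.9427] grip 89.26200985908508 open 0.023048180459874563 q [-0.1185  0.007  -0.255   1.3122 -0.0003  0.009 ]
```

```bash
python3 -m inch '[[-4,-10,0,0,0,0.2,1],[-14,-36,0,0,0,1,1],[-29,-75,0,0,0,2.2,1],[-45,-118,0,0,0,3.4,1],[-61,-160,0,0,0,4.6,1],[-77,-202,0,0,0,5.7,1],[-90,-236,0,0,0,6.5,1],[-97,-254,0,0,0,6.9,1]]';python3 -m inch '[[0,0,0,0,0,0,1],[0,0,0,0,0,0,1],[0,0,0,0,0,0,1]]'>/dev/null; python3 g.py 0.549 -0.2613 0.234 165.8; python3 b.py
cat > e.py <<'E'
from h import *
for n in("scene","top"):
    p=imaging.get_image(n);save(p,n+sys.argv[1])
    for t in("collar_bore","ring_centre","balance_point","pillar_top","stage_centre"):
        print(n,t,[(np.array(a["location"]),round(a["confidence"],2)) for a in nets.mark_of(p,t)[:2]])
    P=pts(p);z=P[...,2]
    u=manip.sense()["tool_pos"][2]-.009
    m=(z>u+.046)&(z<u+.058)&(np.hypot(P[...,0]-.6035,P[...,1]+.275)<.033)
    q=P[m][:,:2].astype(np.float32)
    if len(q)>10:print(" collar top circle",cv2.minEnclosingCircle(q),len(q))
E
sed -i '1i import sys' e.py; python3 e.py 1
```

```text
clock: 9.65
tool_pos: [0.5497, -0.2559, 0.2724]
eef_rot: [-0.385, -3.117, -0.001]
contact_force: [0.5, 1.6, -7.1]
opening: 0.0227
grip_force: 89.6
t 10.025 pos [ 0.5491 -0.2535  0.2733] yaw 166.01992754077813 shift mm [-1.7734 -7.5754 39.3207] turn deg [ 0.0336 -0.0311  0.2199]
F [-0.2669  0.0686 -7.7378] grip 89.60082650184631 open 0.022471236707912474 q [-0.5396  0.2229 -0.0069  1.3417  0.0004 -0.2956]
block top tool z -40.8303065436459 tilt deg (pitch,roll) [ 0.0042 -0.0153] x range [47.2116 71.6528] y range [-12.6627  16.0641]
neck z -30.7422221679643 pitch -0.2523816734853321
block xfar/near ->grasp x in bracket 53.78842416120122 59.34719922814266
scene collar_bore [(array([ 0.6013, -0.2724,  0.2606]), 0.87), (array([ 0.7676,  0.129 , -0.0029]), 0.59)]
scene ring_centre [(array([ 0.4423, -0.2275,  0.2655]), 0.73)]
scene balance_point [(array([ 0.5492, -0.2499,  0.2884]), 0.81)]
scene pillar_top [(array([ 0.6004, -0.2756,  0.2004]), 0.9)]
scene stage_centre [(array([ 0.4393, -0.2344,  0.0231]), 0.62)]
 collar top circle ((0.6053093075752258, -0.271373450756073), 0.028032008558511734) 188
top collar_bore [(array([ 0.6023, -0.2664,  0.2636]), 0.67), (array([ 0.4422, -0.2342,  0.0234]), 0.5)]
top ring_centre []
top balance_point [(array([ 0.5452, -0.2545,  0.286 ]), 0.76)]
top pillar_top [(array([ 0.774 , -0.1331,  0.0008]), 0.67)]
top stage_centre [(array([ 0.4435, -0.2334,  0.0206]), 0.81)]
 collar top circle ((0.6099706888198853, -0.262730211019516), 0.02337689884006977) 138
```

```bash
python3 -m inch '[[0,-2,2,0,0,0.2,1],[-1,-5,6,0,0,0.2,1],[-1,-8,13,0,0,0.2,1],[-1,-8,21,0,0,0.2,1],[-1,-8,29,0,0,0.2,1],[-1,-8,35,0,0,0.2,1],[-1,-8,38,0,0,0.2,1],[-1,-8,38,0,0,0.2,1]]';python3 -m inch '[[0,0,0,0,0,0,1],[0,0,0,0,0,0,1],[0,0,0,0,0,0,1],[0,0,0,0,0,0,1]]'>/dev/null; python3 g.py 0.5485 -0.2615 0.234 165.8; python3 e.py 2; python3 - <<'E'
import cv2
a=cv2.imread("pics/scene2.png")[150:280,120:270];b=cv2.imread("pics/top2.png")[140:310,320:470]
f=lambda i:cv2.resize(i,(400,400*i.shape[0]//i.shape[1]),interpolation=3)[:340]
cv2.imwrite("pics/c2.png",cv2.hconcat([f(a),f(b)]))
E
```

```text
clock: 11.68
tool_pos: [0.5483, -0.2628, 0.2351]
eef_rot: [-0.39, -3.117, -0.0]
contact_force: [0.9, -0.6, -7.7]
opening: 0.0228
grip_force: 89.6
t 12.175 pos [ 0.5484 -0.263   0.2354] yaw 165.73527727977893 shift mm [0.3077 1.4307 1.421 ] turn deg [-0.0024  0.009  -0.0647]
F [-0.1657 -0.0819 -6.9329] grip 89.59852337837219 open 0.022796065362731273 q [-0.5533  0.2446 -0.059   1.267   0.     -0.3044]
scene collar_bore [(array([ 0.601 , -0.2833,  0.2244]), 0.88)]
scene ring_centre [(array([ 0.4421, -0.2342,  0.2265]), 0.71)]
scene balance_point [(array([ 0.5456, -0.2614,  0.2516]), 0.75)]
scene pillar_top [(array([ 0.6   , -0.2743,  0.202 ]), 0.8)]
scene stage_centre [(array([ 0.4383, -0.2364,  0.0236]), 0.6)]
 collar top circle ((0.6046097874641418, -0.2781636416912079), 0.02737353928387165) 185
top collar_bore [(array([ 0.6034, -0.2742,  0.2268]), 0.97)]
top ring_centre [(array([ 0.6027, -0.2761,  0.2274]), 0.44)]
top balance_point [(array([ 0.5445, -0.2636,  0.248 ]), 0.78)]
top pillar_top [(array([ 0.6  , -0.273,  0.198]), 0.83)]
top stage_centre [(array([ 0.4447, -0.2311,  0.0204]), 0.77)]
 collar top circle ((0.6081016063690186, -0.2727733850479126), 0.024898244068026543) 134
```

View pics/c2.png

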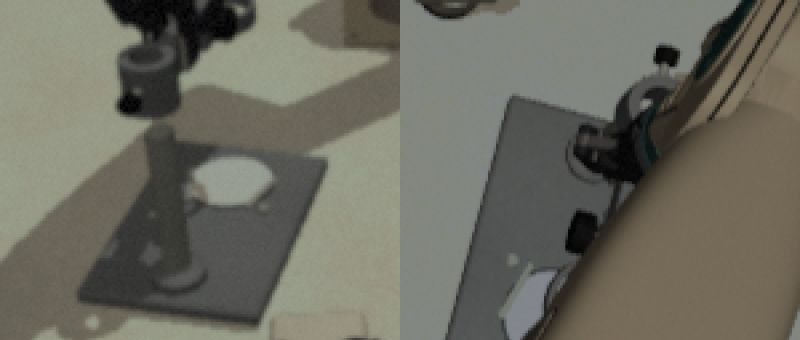

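The scene crop shows the collar (150,85) above the pillar top (160,130), perhaps a few mm to the left. I'll measure that offset in the same camera.

```bash
cat > l.py <<'E'
from h import *
for n in("scene","top"):
    p=imaging.get_image(n);P=pts(p);z=P[...,2]
    C=-R.from_rotvec(np.ravel(p["rvec"])).as_matrix().T@np.ravel(p["tvec"])
    d=np.array([.603,-.275])-C[:2];d/=np.linalg.norm(d);l=np.array([-d[1],d[0]])
    print(n,"cam",C,"lateral dir",l)
    L=(P[...,:2]-[.603,-.275])@l*1000;D=(P[...,:2]-[.603,-.275])@d*1000
    for nm,a,b,w in(("pillar",.10,.195,20),("ptop",.195,.206,20),("collar",.232,.27,29),("ctop",.272,.285,29)):
        m=(z>a)&(z<b)&(abs(L)<w)&(abs(D)<w+5)
        rows=[(L[r][m[r]].min(),L[r][m[r]].max()) for r in range(420) if m[r].sum()>5]
        if rows: r=np.array(rows);print(nm,len(r),"L mid",np.median(r.mean(1)),"w",np.median(r[:,1]-r[:,0]),"D",np.percentile(D[m],[2,50,98]),"z",np.median(z[m]))
E
python3 l.py
```

```text
scene cam [ 1.539  -0.1009  0.8057] lateral dir [ 0.1829 -0.9831]
pillar 31 L mid 2.7281510080985605 w 24.659287836914004 D [-15.824  -11.2937  -2.1135] z 0.14924351153476187
ptop 6 L mid 2.8219363277197047 w 22.58865996859557 D [-14.3875  -4.6656   9.1794] z 0.19890024873169104
collar 19 L mid 0.8188145204290551 w 39.88807003910608 D [-28.017  -20.7091  31.8443] z 0.2566462670516082
ctop 13 L mid 4.211923622764427 w 40.63990133528304 D [-25.7689  -3.8323  26.7386] z 0.27709861916380524
top cam [ 0.3847 -0.0115  1.3244] lateral dir [0.7701 0.6379]
pillar 1 L mid 8.375534617519008 w 7.7272207626920375 D [-12.4415 -10.0496  -2.5688] z 0.16083226199799255
collar 4 L mid 12.892024700076062 w 18.346737596368705 D [-24.2139   5.7499  33.1793] z 0.25566762902231954
ctop 12 L mid 13.6846623407665 w 9.385146412276676 D [-22.0631   1.537   23.6149] z 0.27815690133044213
```

```bash
python3 -m inch '[[0,0.7,0,0,0,0,1],[-0.5,1.4,0.5,0,0,0,1],[-0.5,1.4,1,0,0,0,1],[-0.5,1.4,1,0,0,0,1],[-0.5,1.4,1,0,0,0,1],[-0.5,1.4,1,0,0,0,1],[-0.5,1.4,1,0,0,0,1],[-0.5,1.4,1,0,0,0,1]]';python3 l.py|head -5; python3 b.py; python3 g.py 0.5485 -0.2615 0.234 165.8; python3 - <<'E'
from h import *
print(np.abs(manip.sense()["joint_velocities"]).max())
print(manip.hand_in())
E
```

```text
clock: 13.88
tool_pos: [0.5492, -0.2617, 0.2343]
eef_rot: [0.39, 3.117, -0.0]
contact_force: [-0.0, 0.0, -6.1]
opening: 0.0227
grip_force: 89.6
scene cam [ 1.539  -0.1009  0.8057] lateral dir [ 0.1829 -0.9831]
pillar 31 L mid 2.725148647752042 w 24.6718323950981 D [-16.6069 -11.4137  -1.4984] z 0.14974277413682013
ptop 6 L mid 2.3864685205069196 w 21.346435820151243 D [-14.313   -4.7653   7.3116] z 0.19947170606565567
collar 21 L mid 2.1786392701853163 w 40.08038556307096 D [-28.0869 -21.4898  31.8829] z 0.2563072007360126
ctop 12 L mid 3.2177746687369613 w 41.74313287369686 D [-26.7471  -4.1569  22.5768] z 0.2763797099041331
block top tool z -40.8648438685417 tilt deg (pitch,roll) [-0.0105 -0.0023] x range [47.1789 71.6386] y range [-12.6567  16.0268]
neck z -30.76316403376397 pitch -0.2737897473782735
block xfar/near ->grasp x in bracket 53.8211283322978 59.36144727098579
t 14.025 pos [ 0.5492 -0.2617  0.2343] yaw 165.73487134015255 shift mm [0.746  0.0262 0.2761] turn deg [-0.0003 -0.0043 -0.0651]
F [ 0.1184  0.1761 -6.7843] grip 89.597829580307 open 0.02276863870799206 q [-0.5509  0.2456 -0.0601  1.2651 -0.     -0.3019]
0.0013687335468218842
the job is handed in; nothing more can be done
None
```

I handed the job in at 14 s with the bracket gripped at about 56 mm from the bore, level and still, about 25 mm above the pillar top; the bore measured within about 2–3 mm of the pillar axis, ring alignment over the stage disc follows from the yaw set (no direct final check), and no verdict was returned.

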